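# Raise the telescoping headset stand by one hole and prove the lock

## Robot

A 7-joint arm with a two-finger parallel gripper is mounted at the origin on a cart in front of the work surface, level with it; the furniture and walls round the work are solid. World frame = base frame: x ahead of the robot, y to its left, z up, the work surface at z = 0. Lengths are in m, angles in rad, forces in N, time in s.
With the tool pointing down it reaches from about 0.4 to 0.875 m from the base axis. Payload 6.5 kg.
Tool frame: the origin (TCP) lies on the centre line of the jaws, within the pads' length; the fingertips stand 25 mm ahead of it and the grasp point (between the pads) lies 6 mm ahead of it; z points along the fingers, y is the line along which they close (so a half turn about z gives the same grasp; the last joint's range is limited). The gripper opens to 88 mm and grips with 3 to 60 N. Pads are 18 mm wide; open, the fingers measure 123 mm over their backs; the gripper's body (75 mm by 187 mm) begins 45 mm behind the grasp point.
Start: joints at [-1.386, 0.536, -0.004, 1.538, 0.003, 1.067, -0.071], TCP at [0.161, 0.63, 0.264] pointing down, gripper open.
Joint ranges: [-2.7, 2.7], [-0.37, 2.16], [-1.27, 1.26], [0.24, 2.4], [-1.31, 4.45], [0.19, 1.91], [-2.76, 2.76]. Speed limits (rad/s): [2.39, 2.39, 3.14, 3.14, 3.14, 3.14, 3.14].

## Interface

Orientations are given as a unit quaternion [w, x, y, z].
In Python, from workcell import state, snapshot, get_calibration, sign_off, masks_of gives the robot as it stands.
- The arm moves only by the tool carry_out, never from a script. Its argument "commands" is a list of rows, each a list of 4 numbers: the shift along the tool's x, y, z scaled (see below), then the turn about the tool's z scaled (see below). A call has 1 to 20 rows; each row shifts and turns the commanded pose from where the row before left it, along the tool's axes as they then stand; what a row does not reach is not made up. The controller multiplies each number of a shift by 40 mm and each number of a turn by 4 degrees. A row lasts 1/10 s, in which the tool goes at most 50 mm and 8.59 degrees, less where a joint would pass 70% of its speed; a pose out of reach is approached as far as the arm can. A call with a number of a shift or a turn outside -1 to 1 is refused whole. A call with a gripper value outside its range is refused whole. "fingers" is the opening, from 0 (shut) to 1 (fully open), set as the call begins (left out, the last holds). The fingers move at their own pace and stop on an object; the grip force is fixed at half the most. Time passes only in rows, so rows that do not move let the fingers close. It gives the time, the measured TCP pose, the force, the opening and the grip force at its end, in the units of the state.
- state(): the state, without advancing time (a new reading comes with each control period).
- snapshot(name): name is "side" or "top"; returns the picture (400x640x3 uint8, red, green, blue); there is no depth.
- get_calibration(name): a dict with "fx", "fy", "cx", "cy" (pixels), "R" (3x3) and "t" (3): a world point X has camera coordinates R X + t. Camera axes: x right, y down, z forward; pixel columns grow to the right and rows downward; lengths in m; the calibration is good to about 2 mm. A picture is of the moment at which its call begins. get_calibration takes no time and is no camera call.
- sign_off(): hands the job in; it is judged then, once.
Trained networks look in the newest picture that a camera, given by its name, has taken for a name from the list of things; names that differ only in an ending like _2 or _b are one class to them, and where a whole thing is asked for, a point or a joint stands for the part that bears it (a point fixed in the world has none). Each returns a list of dicts, best first, with "p" (0 to 1); they miss things now and then, are a little off and sometimes report something else, mostly with a low value. They report only what shows in the picture. A call takes as long as a camera call.
- masks_of(camera, name): "mask" (400x640 bool, what is visible of it) and "rect" ([left, top, right, bottom] in pixels, round what is visible of it).
The state is a dict: "time_s": time; "q": joint angles; "dq": joint speeds; "tau": joint torques, N m; "tool_pos": TCP position; "orientation": TCP orientation; "ft_force": force on the tool from outside, world axes, zero at the start; "ft_torque": the same for the moment, N m; "width": finger opening in m; "grasp_force": force on a finger pad.
Only numpy, scipy, OpenCV 4.12 (cv2) and the standard library are available. Lean on these libraries where they do the work, as an engineer would, in place of code of your own. Each camera call takes 0.05 s, during which the arm holds its last target. There are 200 camera calls.

## Task

The headset stand on the desk mat is too low: squeeze its sprung snap button in flush and slide the upper tube up, feeling for the next hole, until the button pops out through it and locks the tube one hole higher. Let go, then push straight down on the saddle on top with about 10 N (a kilogram's weight) to prove that it holds, and take the hand away. Be gentle: stop pulling when it clicks, so that the foot never lifts off the mat, do not drag or tip the stand, and leave the other things where they lie.

Things in the scene. Friction and masses are not known exactly. Their poses are not given: they have to be found in the camera images.
- stand: Headset stand, loose: round dark foot, 130 mm across, 17 mm thick at the rim, on the mat, with a square steel post (24 mm wide, up to 180 mm) in its middle; the upper tube (riser) with the saddle slides on it. Foot and post about 1.3 kg, riser and saddle 0.4 kg: pulling up on the locked riser with some 16 N lifts the foot. Origin: centre of the foot's underside; z up; -x is the button's side.
- riser_grip (a point): Centre of the riser, on its axis, level with the button at the start; rises with it. Square aluminium tube, 34 mm outside, wall 3 mm, from 18 mm above this point to 90 mm below, faces along the stand's x and y. Sinks by itself unless held or locked. On its -x face, below the top hole, a dark index strip with two more holes is clamped; holes 12.5 mm.
- button_tip (a point): Tip of the snap button when out, 21 mm from the post axis on the -x side, 175 mm above the foot's underside; belongs to the post, does not rise. 10 mm steel pin with a 45 degree nose, 4 mm proud of the tube face. About 4 N presses it flush; pressed under 3 mm it still locks. At the start it stands in the top hole. Locked, the riser has 1.2 mm of play up and down.
- post_top (a point): Top of the post, hidden in the tube. How the lock goes: pinched between a finger on the button and one on the opposite face (34 mm apart when flush, 38 when out), button flush and tube held, some 10 N of lift (weight in it) drives the nose under the wall in the first 7 mm; then it drags lightly. The next hole comes 30 to 48 mm up, where the owner set the strip: it pops out, then stops hard.
- saddle: Black saddle fixed on the riser's upper end, rises with it. Origin: centre of its underside, 18 mm above the button tip at the start; its top, 12 mm above the origin, is flat and level, 29 mm along x by 44 mm along y, then slopes down to lips 57 mm to either side along y. Axes as the stand's.
- mouse: Bystander: dark mouse, 122x64x41 mm, origin centre of the underside.
- phone: Bystander: dark phone lying flat, 150x79x12 mm, origin centre of the underside.
- earbud_case: Bystander: white rounded case, 46x58x26 mm, near the stand, origin centre of the underside.
- keycap_puller: Bystander: small black grip with a wire loop, 90x20x8 mm, near the stand, origin centre of the underside.
- usb_hub: Bystander: grey flat hub, 30x88x14 mm, near the stand, origin centre of the underside.
- screwdriver: Bystander: screwdriver with a red handle, 17x150x17 mm, lying flat, origin centre of the underside.

How it is judged:
By the outcome, as a careful person would: the job done as asked, in the order asked, and still so for the second after the job is handed in, with the robot touching nothing.
It also fails if it takes over 72 s, if anything falls off the work surface, if the arm or the gripper's body presses on something with over 40 N, if the wrist force passes 120 N, or if a joint passes its speed limit or range.

## Working session

There is one attempt and no reset: what is moved stays moved. The work goes in short steps, Python scripts to look and compute and a tool call to move; the robot and the scene stay as the last step left them, time stands still between calls to the robot, and variables do not carry over. Pictures are saved under pics/ and viewed, at most 10 in all, crops included, and the job is handed in when it is done.

Besides the shell and the picture viewer there is one more tool, called after "Request:" as name(argument=value, ...), one argument or row to a line, values as JSON. carry_out: Moves the arm, as the interface text tells. Shifts and turns lie within -1 to 1; 1 stands for 40 mm of shift or 4 degrees of turn. Its arguments: {"type":"object","properties":{"commands":{"type":"array"},"fingers":{"type":"number"}},"required":["commands"]}

```bash
mkdir -p pics; ls
python3 - <<'E'
from workcell import *
import cv2,numpy as np
print(state())
for c in("side","top"):
    im=snapshot(c);cv2.imwrite(f"pics/{c}0.png",im[:,:,::-1])
    k=get_calibration(c);print(c,k)
    for n in("stand","saddle","riser_grip","button_tip","mouse","phone","earbud_case","keycap_puller","usb_hub","screwdriver"):
        for d in masks_of(c,n)[:2]:
            v,u=np.nonzero(d["mask"]);print(n,round(d["p"],2),d["rect"],u.mean().round(1),v.mean().round(1),len(u))
E
```

```text
pics
{'time_s': 0.0, 'q': array([-1.38617291,  0.53714291, -0.00443997,  1.53883399,  0.00258271,
        1.06730941, -0.07120125]), 'dq': array([-1.47189466e-03, -1.28278703e-04, -1.34601768e-03, -2.30584746e-03,
        4.97479510e-04,  7.47590148e-05, -1.47916606e-04]), 'tau': array([ 2.37828999e-04, -5.70986009e+01,  9.91203524e-01, -2.51606226e+01,
       -5.61331445e-02,  1.79083936e-02,  1.62284355e-04]), 'tool_pos': array([0.16120003, 0.62911786, 0.26286936]), 'orientation': array([-5.15669574e-05,  1.25051718e-01,  9.92149866e-01, -8.42390277e-04]), 'ft_force': array([-0.33887508,  0.34201257, -0.27310253]), 'ft_torque': array([ 0.04193588, -0.03228327, -0.02446321]), 'grasp_force': 0.0, 'width': 0.0883278691070445}
side {'fx': 475.796820393587, 'fy': 475.796820393587, 'cx': 321.5320873547418, 'cy': 201.70597458788401, 'R': array([[ 0.28014159, -0.95993962,  0.00605102],
       [-0.39508966, -0.12104023, -0.91063353],
       [ 0.87488562,  0.25271563, -0.41317062]]), 't': array([-0.25622603,  0.32850783,  0.75543448])}
stand 0.7 [273.2, 178.6, 321.2, 272.2] 296.8 228.0 2478

[... 795 characters left out ...]
6, 'cy': 201.14682282399855, 'R': array([[-0.01450592, -0.99989403,  0.00122617],
       [-0.97626397,  0.01389806, -0.21613768],
       [ 0.21609773, -0.00433234, -0.97636213]]), 't': array([-0.07821669,  0.56532254,  1.46908654])}
stand 0.71 [296.8, 202.2, 335.3, 243.9] 315.2 222.0 1231
saddle 0.67 [295.6, 203.9, 331.3, 222.5] 313.3 212.4 354
riser_grip 0.64 [295.7, 203.4, 332.7, 226.4] 313.1 213.9 455
button_tip 0.83 [293.9, 206.9, 333.9, 240.9] 314.6 222.3 1200
mouse 0.84 [406.7, 207.8, 429.5, 243.5] 417.8 225.2 560
phone 0.66 [218.9, 200.7, 248.0, 242.9] 233.1 222.4 963
earbud_case 0.7 [340.0, 199.4, 361.1, 217.0] 350.2 207.5 203
usb_hub 0.79 [276.8, 211.3, 289.3, 243.6] 280.9 225.5 209
```

```bash
cat > h.py <<'E'
from workcell import *
import cv2,numpy as np
def proj(c,X):
    k=get_calibration(c);p=k["R"]@np.asarray(X,float)+k["t"];return np.array([k["fx"]*p[0]/p[2]+k["cx"],k["fy"]*p[1]/p[2]+k["cy"]])
def ray(c,u,v,z):
    k=get_calibration(c);d=k["R"].T@np.array([(u-k["cx"])/k["fx"],(v-k["cy"])/k["fy"],1]);o=-k["R"].T@k["t"];return o+d*(z-o[2])/d[2]
E
python3 - <<'E'
from h import *
for c,u,v,n in(("top",313.3,212.4,"sad"),("side",297,181.5,"sad")): print(n,c,ray(c,u,v,.2))
for n,u,v in(("mouse",417.8,225.2),("phone",233.1,222.4),("ear",350.2,207.5),("hub",280.9,225.5)): print(n,ray("top",u,v,.015))
print("pull",ray("side",357,279.5,.004),"scr",ray("side",390,273,.008))
a=cv2.imread("pics/side0.png")[160:310,190:390];cv2.imwrite("pics/s1.png",cv2.resize(a,(800,600),interpolation=2))
a=cv2.imread("pics/top0.png")[170:270,260:400];cv2.imwrite("pics/t1.png",cv2.resize(a,(798,570),interpolation=2))
E
```

```text
sad top [ 0.4990051  -0.05413882  0.2       ]
sad side [ 0.50684002 -0.05858655  0.2       ]
mouse [ 0.48538261 -0.40876437  0.015     ]
phone [0.50418479 0.22508535 0.015     ]
ear [ 0.55068704 -0.17848833  0.015     ]
hub [0.49105853 0.06089631 0.015     ]
pull [ 0.44169608 -0.22217587  0.004     ] scr [ 0.48411795 -0.29081214  0.008     ]
```

View pics/s1.png

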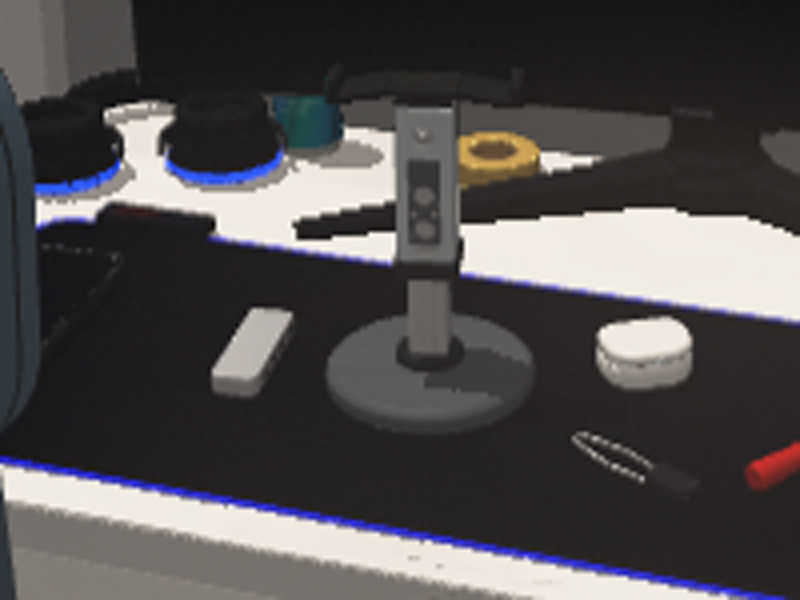

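View pics/t1.png

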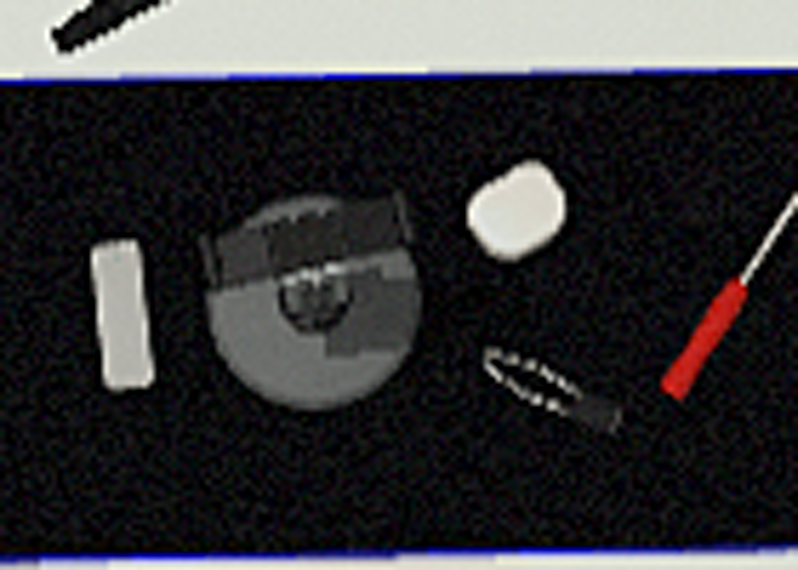

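The side crop shows the button at about px (295.5, 193.5), facing the robot, with strip holes at (296, 209) and (296, 218). The top crop shows the saddle yawed about 12°, with its lips at (296.8, 216) and (330.9, 208.2), and the foot centre at (315, 223).

Run:
```python
from h import *
from scipy.optimize import least_squares
L=("top",296.8,216.0);Rr=("top",330.9,208.2)
for z in(.195,.205):
    a=ray(*L,z);b=ray(*Rr,z);d=a-b;print(z,a,b,np.hypot(*d[:2]),np.degrees(np.arctan2(-d[0],d[1])),(a+b)/2)
print("foot",ray("top",315.1,223.2,.014))
# side: lip ends crop (334,80),(518,80)
for u,v in((334,82),(518,82)): print(ray("side",190+u/4,160+v/4,.203))
# pose from button, tube side edges in side view
def pt(p,X):
    c,s=np.cos(p[2]),np.sin(p[2]);return [p[0]+c*X[0]-s*X[1],p[1]+s*X[0]+c*X[1],X[2]]
obs=[("side",(-.021,0,.175),295.5,193.5),("top",(0,.057,.2),296.8,216),("top",(0,-.057,.2),330.9,208.2),("side",(0,.057,.2),273,180.5),("side",(0,-.057,.2),320,180.5),("top",(0,0,.014),315.1,223.2)]
f=lambda p:np.concatenate([proj(c,pt(p,X))-[u,v] for c,X,u,v in obs])
r=least_squares(f,[.5,-.05,.2],loss="soft_l1");print(r.x,np.degrees(r.x[2]),f(r.x).round(1))
p=r.x
for z in(.193,.175,.145,.137,.127,.115,.085): print(z,((proj("side",pt(p,(-.018,0,z)))-[190,160])*4).round())
print([((proj("side",pt(p,X))-[190,160])*4).round() for X in((-.017,.017,.17),(-.017,-.017,.17),(.017,-.017,.17))])
```

```text
0.195 [ 0.48954116 -0.00372922  0.195     ] [ 0.51228725 -0.10793321  0.195     ] 0.10665765553898619 12.313621273613094 [ 0.5009142  -0.05583121  0.195     ]
0.205 [ 0.48765933 -0.00428716  0.205     ] [ 0.51023837 -0.10772587  0.205     ] 0.10587435486425424 12.313621273613158 [ 0.49894885 -0.05600651  0.205     ]
foot [ 0.49754609 -0.05645367  0.014     ]
[ 0.48968703 -0.00724719  0.203     ]
[ 0.52096611 -0.10871094  0.203     ]
[ 0.50199885 -0.05755169  0.22034458] 12.624814612536413 [-0.5  2.3 -0.7 -0.3  1.7 -1.1 -1.6  1.   0.6  2.4  0.3 -1.3]
0.193 [420. 112.]
0.175 [421. 141.]
0.145 [422. 188.]
0.137 [422. 201.]
0.127 [422. 216.]
0.115 [422. 235.]
0.085 [423. 280.]
[array([392., 147.]), array([451., 149.]), array([456., 126.])]
```

Request:
carry_out(
  commands=[
    [-0.9,-0.5,0,0],
    [-0.9,-0.5,0,0],
    [-0.9,-0.5,0,0],
    [-0.9,-0.5,0,0],
    [-0.9,-0.5,0,0],
    [-0.9,-0.5,0,0],
    [-0.9,-0.5,0,0],
    [-0.9,-0.5,0,0],
    [-0.48,-0.95,0,0],
    [-0.48,-0.95,0,0],
    [-0.48,-0.95,0,0],
    [-0.48,-0.95,0,0],
    [-0.48,-0.95,0,0],
    [-0.48,-0.95,0,0],
    [-0.48,-0.95,0,0],
    [-0.48,-0.95,0,0],
    [-0.48,-0.95,0,0],
    [-0.48,-0.95,0,0],
    [-0.4,-0.8,0,0],
    [0,0,0,0],
  ],
  fingers=1,
)

```text
time_s: 3.1
tool_pos: [0.5004, -0.0531, 0.2642]
orientation: [0.001, 0.129, 0.992, -0.001]
ft_force: [0.1, 0.8, -0.5]
width: 0.088
grasp_force: 0.0
```

Request:
carry_out(
  commands=[
    [0,0,0,1],
    [0,0,0,1],
    [0,0,0,1],
    [0,0,0,1],
    [0,0,0,1],
    [0,0,0,1],
    [0,0,0,1],
    [0,0,0,1],
    [0,0,0,1],
    [0,0,0,1],
    [0,0,0,1],
    [0,0,0,1],
    [0,0,0,1],
    [0,0,0,1],
    [0,0,0,1],
    [0,0,0,0.75],
    [0,0,0,0],
    [0,0,0,0],
  ],
)

```text
time_s: 4.9
tool_pos: [0.4998, -0.0469, 0.2637]
orientation: [-0.0, 0.624, 0.781, 0.0]
ft_force: [0.6, 0.5, 0.8]
width: 0.0884
grasp_force: 0.0
```

Request:
carry_out(
  commands=[
    [-0.25,0,0.4,0],
    [0,0,0.4,0],
    [0,0,0.4,0],
    [0,0,0.4,0],
    [0,0,0.25,0],
    [0,0,0,0],
    [0,0,0,0],
    [0,0,0,0],
  ],
)

```text
time_s: 5.7
tool_pos: [0.5026, -0.0573, 0.1905]
orientation: [0.0, 0.625, 0.781, 0.0]
ft_force: [-0.1, -1.2, 0.4]
width: 0.0882
grasp_force: 0.0
```

Run:
```python
from h import *
s=state();print(s["tool_pos"],s["ft_force"],s["orientation"])
for c,(u,v) in(("side",(270,160)),("top",(290,190))):
    im=snapshot(c)[v:v+50,u:u+66 if c=="side" else u+60,::-1];cv2.imwrite(f"pics/{c}2.png",cv2.resize(im,None,fx=10,fy=10,interpolation=2))
p=s["tool_pos"];a=np.radians(12.8)
for d in(-.044,.044): print(((proj("side",p+[d*np.cos(a),d*np.sin(a),-.025])-[270,160])*10).round())
```

```text
[ 0.50257537 -0.05731018  0.19046515] [-0.12309739 -1.2019401   0.43147396] [4.85242060e-04 6.24925214e-01 7.80684343e-01 4.44868292e-04]
[240. 436.]
[281. 285.]
```

View pics/side2.png

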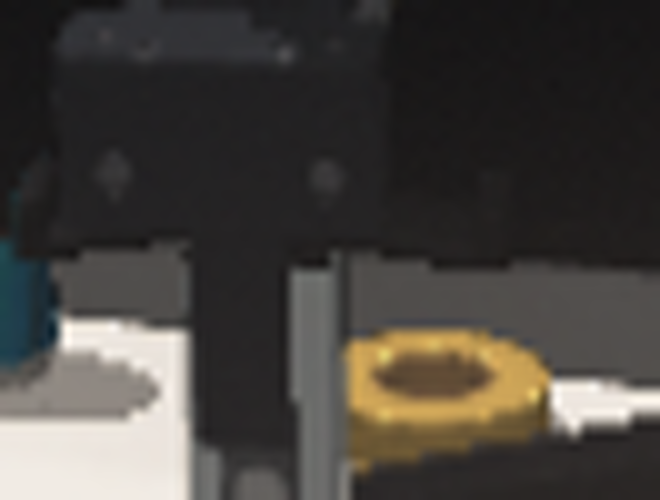

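View pics/top2.png

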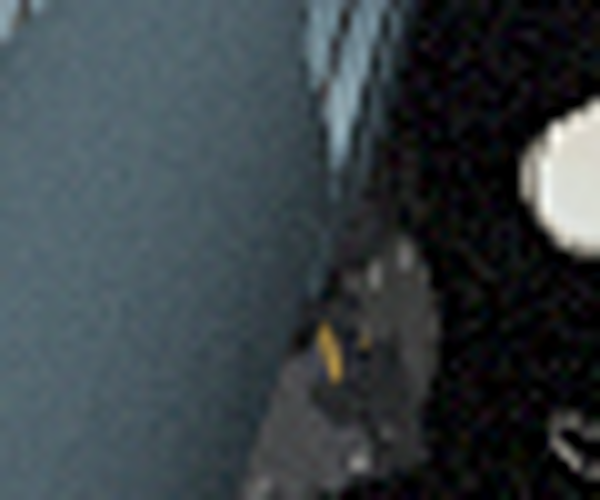

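The side view shows the near finger centred at about px 294, in front of the button at about 295.5, with its tip above the strip. Lateral alignment is good, so I'll close in stages and feel for contact.

Request:
carry_out(
  commands=[
    [0,0,0,0],
    [0,0,0,0],
    [0,0,0,0],
    [0,0,0,0],
    [0,0,0,0],
  ],
  fingers=0.5,
)

```text
time_s: 6.3
tool_pos: [0.5021, -0.0573, 0.1897]
orientation: [0.0, 0.625, 0.781, 0.0]
ft_force: [0.8, -0.6, -0.3]
width: 0.0505
grasp_force: 0.0
```

Request:
carry_out(
  commands=[
    [0,0,0,0],
    [0,0,0,0],
  ],
  fingers=0.47,
)

```text
time_s: 6.5
tool_pos: [0.502, -0.0573, 0.1897]
orientation: [-0.0, 0.625, 0.781, -0.0]
ft_force: [1.2, 0.0, -0.0]
width: 0.0418
grasp_force: 0.0
```

Request:
carry_out(
  commands=[
    [0,0,0,0],
    [0,0,0,0],
  ],
  fingers=0.45,
)

```text
time_s: 6.7
tool_pos: [0.502, -0.0573, 0.1897]
orientation: [-0.0, 0.625, 0.781, -0.0]
ft_force: [-0.2, -0.3, 0.4]
width: 0.0398
grasp_force: 0.0
```

Request:
carry_out(
  commands=[
    [0,0,0,0],
    [0,0,0,0],
  ],
  fingers=0.435,
)

```text
time_s: 6.9
tool_pos: [0.5021, -0.0573, 0.1897]
orientation: [0.0, 0.625, 0.781, 0.0]
ft_force: [-0.2, -0.6, 0.0]
width: 0.0384
grasp_force: 0.0
```

Request:
carry_out(
  commands=[
    [0,0.025,0,0],
    [0,0,0,0],
  ],
)

```text
time_s: 7.1
tool_pos: [0.5029, -0.0571, 0.1897]
orientation: [-0.0, 0.625, 0.781, -0.0]
ft_force: [-0.6, -0.2, 0.5]
width: 0.038
grasp_force: 0.3
```

Request:
carry_out(
  commands=[
    [0,0.025,0,0],
    [0,0,0,0],
  ],
)

```text
time_s: 7.3
tool_pos: [0.5035, -0.057, 0.1895]
orientation: [-0.0, 0.625, 0.781, -0.0]
ft_force: [-2.5, -0.8, 1.1]
width: 0.0386
grasp_force: 1.2
```

Request:
carry_out(
  commands=[
    [0,0.012,0,0],
    [0,0,0,0],
  ],
  fingers=0.41,
)

```text
time_s: 7.5
tool_pos: [0.5037, -0.057, 0.1895]
orientation: [-0.001, 0.625, 0.781, -0.001]
ft_force: [-3.7, -0.6, 1.3]
width: 0.036
grasp_force: 2.2
```

Request:
carry_out(
  commands=[
    [0,0,0,0],
    [0,0,0,0],
  ],
  fingers=0.395,
)

```text
time_s: 7.7
tool_pos: [0.504, -0.0569, 0.1896]
orientation: [-0.0, 0.625, 0.781, -0.0]
ft_force: [-4.8, -1.7, 1.6]
width: 0.0347
grasp_force: 2.4
```

Request:
carry_out(
  commands=[
    [0,-0.01,0,0],
    [0,0,0,0],
  ],
  fingers=0.385,
)

```text
time_s: 7.9
tool_pos: [0.5041, -0.0568, 0.1896]
orientation: [0.0, 0.625, 0.781, 0.0]
ft_force: [-3.1, -1.2, -1.8]
width: 0.0343
grasp_force: 4.5
```

Nearly flush and both sides are in contact, so I'll close fully and check.

Request:
carry_out(
  commands=[
    [0,0,0,0],
    [0,0,0,0],
    [0,0,0,0],
  ],
  fingers=0.3,
)

```text
time_s: 8.2
tool_pos: [0.5041, -0.0568, 0.1896]
orientation: [0.0, 0.625, 0.781, 0.0]
ft_force: [-2.3, -0.7, -3.6]
width: 0.0335
grasp_force: 30.0
```

Request:
carry_out(
  commands=[
    [0,0,-0.025,0],
    [0,0,-0.025,0],
    [0,0,0,0],
  ],
)

```text
time_s: 8.5
tool_pos: [0.5041, -0.0568, 0.1917]
orientation: [0.0, 0.625, 0.781, 0.0]
ft_force: [-1.4, -1.0, -5.7]
width: 0.0339
grasp_force: 30.0
```

Request:
carry_out(
  commands=[
    [0,0,-0.025,0],
    [0,0,-0.025,0],
    [0,0,0,0],
  ],
)

```text
time_s: 8.8
tool_pos: [0.5041, -0.0568, 0.1938]
orientation: [0.0, 0.625, 0.781, 0.0]
ft_force: [-1.2, -1.5, -6.4]
width: 0.0339
grasp_force: 30.0
```

Request:
carry_out(
  commands=[
    [0,0,-0.025,0],
    [0,0,-0.025,0],
    [0,0,-0.025,0],
    [0,0,0,0],
  ],
)

```text
time_s: 9.2
tool_pos: [0.5042, -0.0567, 0.1967]
orientation: [0.0, 0.625, 0.781, 0.0]
ft_force: [0.2, -1.5, -10.6]
width: 0.0334
grasp_force: 30.0
```

Request:
carry_out(
  commands=[
    [0,0,-0.025,0],
    [0,0,-0.025,0],
    [0,0,-0.025,0],
    [0,0,0,0],
  ],
)

```text
time_s: 9.6
tool_pos: [0.5042, -0.0568, 0.2003]
orientation: [-0.0, 0.625, 0.781, 0.0]
ft_force: [-2.2, 0.4, -3.2]
width: 0.0337
grasp_force: 30.0
```

Run:
```python
from h import *
im=snapshot("side")[160:280,255:345,::-1];cv2.imwrite("pics/side3.png",cv2.resize(im,None,fx=5,fy=5,interpolation=2))
```

```text
(no output)
```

View pics/side3.png

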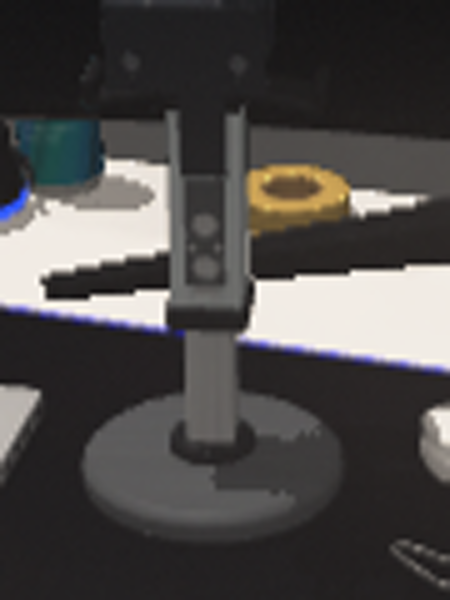

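The picture shows the tube up about 10 mm (bottom at crop y 327), the foot flat, and the pads just above the strip. The nose is under the wall, so I'll keep going.

Request:
carry_out(
  commands=[
    [0,0,-0.05,0],
    [0,0,-0.05,0],
    [0,0,-0.05,0],
    [0,0,-0.05,0],
    [0,0,-0.05,0],
    [0,0,-0.05,0],
    [0,0,-0.05,0],
    [0,0,-0.025,0],
    [0,0,0,0],
  ],
)

```text
time_s: 10.55
tool_pos: [0.5042, -0.0568, 0.2151]
orientation: [-0.0, 0.625, 0.781, 0.0]
ft_force: [-2.0, 1.2, -1.2]
width: 0.0336
grasp_force: 30.0
```

Request:
carry_out(
  commands=[
    [0,0,-0.025,0],
    [0,0,-0.025,0],
    [0,0,-0.025,0],
    [0,0,0,0],
  ],
)

```text
time_s: 10.95
tool_pos: [0.5041, -0.0568, 0.2179]
orientation: [0.0, 0.625, 0.781, 0.0]
ft_force: [-0.7, 0.6, -3.4]
width: 0.0336
grasp_force: 30.0
```

Request:
carry_out(
  commands=[
    [0,0,-0.02,0],
    [0,0,-0.02,0],
    [0,0,0,0],
  ],
)

```text
time_s: 11.25
tool_pos: [0.5041, -0.0568, 0.2195]
orientation: [0.0, 0.625, 0.781, 0.0]
ft_force: [-0.2, 0.7, -4.6]
width: 0.0334
grasp_force: 30.0
```

Request:
carry_out(
  commands=[
    [0,0,-0.015,0],
    [0,0,-0.015,0],
    [0,0,0,0],
  ],
)

```text
time_s: 11.55
tool_pos: [0.5041, -0.0568, 0.2206]
orientation: [0.0, 0.625, 0.781, 0.0]
ft_force: [-0.3, 1.6, -5.4]
width: 0.0337
grasp_force: 30.0
```

Request:
carry_out(
  commands=[
    [0,0,-0.015,0],
    [0,0,-0.015,0],
    [0,0,0,0],
  ],
)

```text
time_s: 11.85
tool_pos: [0.5041, -0.0568, 0.2219]
orientation: [0.0, 0.625, 0.781, 0.0]
ft_force: [0.2, 0.0, -4.7]
width: 0.0338
grasp_force: 30.0
```

Request:
carry_out(
  commands=[
    [0,0,-0.015,0],
    [0,0,-0.015,0],
    [0,0,0,0],
  ],
)

```text
time_s: 12.15
tool_pos: [0.5042, -0.0568, 0.2236]
orientation: [-0.0, 0.625, 0.781, 0.0]
ft_force: [-3.1, 2.3, 3.2]
width: 0.0335
grasp_force: 30.0
```

Request:
carry_out(
  commands=[
    [0,0,-0.0125,0],
    [0,0,-0.0125,0],
    [0,0,0,0],
  ],
)

```text
time_s: 12.45
tool_pos: [0.5042, -0.0568, 0.224]
orientation: [0.0, 0.625, 0.781, 0.0]
ft_force: [-1.3, 1.2, 0.0]
width: 0.0337
grasp_force: 30.0
```

Request:
carry_out(
  commands=[
    [0,0,-0.0125,0],
    [0,0,-0.0125,0],
    [0,0,0,0],
  ],
)

```text
time_s: 12.75
tool_pos: [0.5041, -0.0568, 0.2248]
orientation: [0.0, 0.625, 0.781, -0.0]
ft_force: [-0.6, 0.8, -2.9]
width: 0.0339
grasp_force: 30.0
```

Run:
```python
from h import *
im=snapshot("side")[160:235,270:330,::-1];cv2.imwrite("pics/side4.png",cv2.resize(im,None,fx=8,fy=8,interpolation=2))
```

```text
(no output)
```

View pics/side4.png

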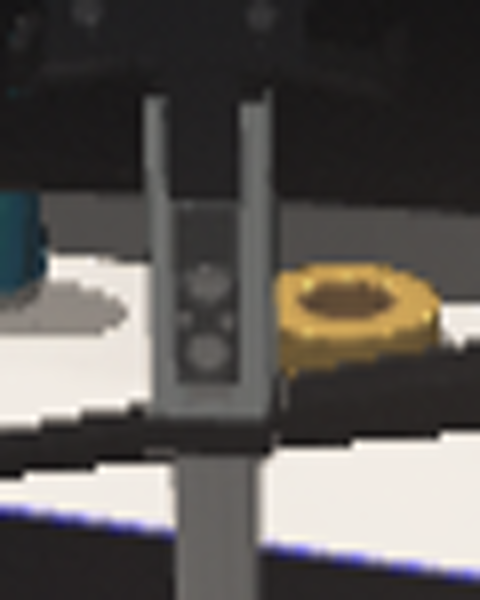

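The upper strip hole is at v≈195.2 and the button is at 193.5, so about 4 mm to go. It hasn't popped yet.

Request:
carry_out(
  commands=[
    [0,0,-0.0125,0],
    [0,0,-0.0125,0],
    [0,0,0,0],
  ],
)

```text
time_s: 13.1
tool_pos: [0.5041, -0.0568, 0.226]
orientation: [0.0, 0.625, 0.781, 0.0]
ft_force: [-0.3, 1.5, -3.4]
width: 0.0335
grasp_force: 30.0
```

Request:
carry_out(
  commands=[
    [0,0,-0.0125,0],
    [0,0,-0.0125,0],
    [0,0,0,0],
  ],
)

```text
time_s: 13.4
tool_pos: [0.5042, -0.0568, 0.227]
orientation: [0.0, 0.625, 0.781, 0.0]
ft_force: [-1.7, 1.0, -0.6]
width: 0.0335
grasp_force: 30.0
```

Request:
carry_out(
  commands=[
    [0,0,-0.0125,0],
    [0,0,0,0],
  ],
)

```text
time_s: 13.6
tool_pos: [0.5042, -0.0568, 0.2276]
orientation: [0.0, 0.625, 0.781, 0.0]
ft_force: [-0.3, 1.6, -2.5]
width: 0.0338
grasp_force: 30.0
```

Request:
carry_out(
  commands=[
    [0,0,-0.0125,0],
    [0,0,0,0],
  ],
)

```text
time_s: 13.8
tool_pos: [0.5042, -0.0568, 0.2279]
orientation: [0.0, 0.625, 0.781, 0.0]
ft_force: [0.2, 0.8, -3.5]
width: 0.0342
grasp_force: 30.0
```

Request:
carry_out(
  commands=[
    [0,0,-0.0125,0],
    [0,0,0,0],
  ],
)

```text
time_s: 14.0
tool_pos: [0.5041, -0.0568, 0.2284]
orientation: [0.0, 0.625, 0.781, 0.0]
ft_force: [0.9, 1.5, -3.6]
width: 0.0337
grasp_force: 30.0
```

Request:
carry_out(
  commands=[
    [0,0,-0.0125,0],
    [0,0,0,0],
  ],
)

```text
time_s: 14.2
tool_pos: [0.5041, -0.0568, 0.229]
orientation: [0.0, 0.625, 0.781, 0.0]
ft_force: [0.6, 1.5, -4.3]
width: 0.0334
grasp_force: 30.0
```

Request:
carry_out(
  commands=[
    [0,0,-0.0125,0],
    [0,0,0,0],
  ],
)

```text
time_s: 14.4
tool_pos: [0.5041, -0.0568, 0.2295]
orientation: [0.0, 0.625, 0.781, 0.0]
ft_force: [1.6, 1.8, -4.5]
width: 0.0335
grasp_force: 30.0
```

Request:
carry_out(
  commands=[
    [0,0,-0.0125,0],
    [0,0,0,0],
  ],
)

```text
time_s: 14.6
tool_pos: [0.5041, -0.0568, 0.23]
orientation: [0.0, 0.625, 0.781, 0.0]
ft_force: [0.5, 2.8, -3.2]
width: 0.0337
grasp_force: 30.0
```

Request:
carry_out(
  commands=[
    [0,0,-0.0125,0],
    [0,0,0,0],
  ],
)

```text
time_s: 14.8
tool_pos: [0.5042, -0.0568, 0.2305]
orientation: [0.0, 0.625, 0.781, 0.0]
ft_force: [1.3, 2.1, -3.4]
width: 0.0334
grasp_force: 30.0
```

Run:
```python
from h import *
im=snapshot("side")[160:235,270:330,::-1];cv2.imwrite("pics/side5.png",cv2.resize(im,None,fx=8,fy=8,interpolation=2))
```

```text
(no output)
```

View pics/side5.png

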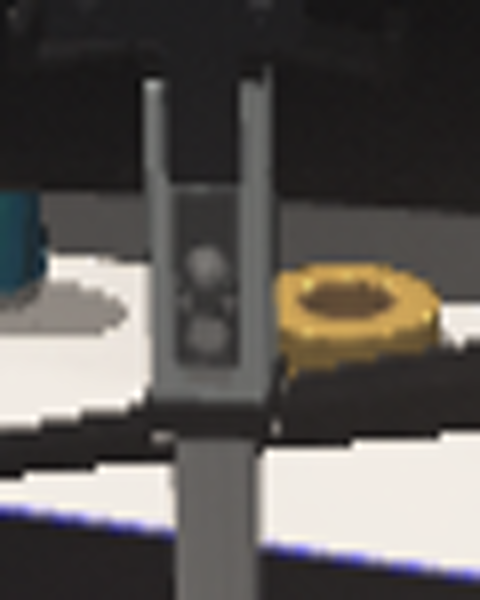

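The upper hole is now at v≈193, level with the button, and looks brighter as if the nose is in it. I'll test gently for the stop.

Request:
carry_out(
  commands=[
    [0,0,-0.0125,0],
    [0,0,0,0],
  ],
)

```text
time_s: 15.05
tool_pos: [0.504, -0.0569, 0.2307]
orientation: [0.0, 0.625, 0.781, -0.0]
ft_force: [1.6, 2.3, -7.4]
width: 0.0338
grasp_force: 30.0
```

Request:
carry_out(
  commands=[
    [0,0,-0.0125,0],
    [0,0,0,0],
  ],
)

```text
time_s: 15.25
tool_pos: [0.5038, -0.0569, 0.2311]
orientation: [-0.0, 0.625, 0.781, -0.0]
ft_force: [2.4, 1.4, -11.4]
width: 0.0335
grasp_force: 30.0
```

Hard stop felt, so I'll stop pulling, ease back, and let go.

Request:
carry_out(
  commands=[
    [0,0,0.0125,0],
    [0,0,0.015,0],
    [0,0,0,0],
  ],
)

```text
time_s: 15.55
tool_pos: [0.5041, -0.0568, 0.2305]
orientation: [-0.0, 0.625, 0.781, 0.0]
ft_force: [1.1, 1.8, -5.4]
width: 0.0336
grasp_force: 30.0
```

Request:
carry_out(
  commands=[
    [0,0,0,0],
    [0,0,0,0],
    [0,0,0,0],
    [0,0,0,0],
  ],
  fingers=0.9,
)

```text
time_s: 15.95
tool_pos: [0.5042, -0.0571, 0.2306]
orientation: [0.0, 0.625, 0.781, 0.0]
ft_force: [-0.3, -0.7, -0.2]
width: 0.0633
grasp_force: 0.0
```

Run:
```python
from h import *
im=snapshot("side")[160:280,255:345,::-1];cv2.imwrite("pics/side6.png",cv2.resize(im,None,fx=5,fy=5,interpolation=2))
```

```text
(no output)
```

View pics/side6.png

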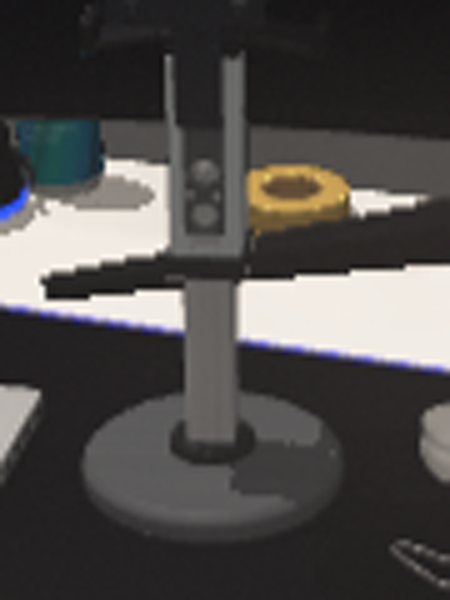

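The riser is holding at its new height with the foot unmoved. Next: rise clear, close the fingers, and press on the saddle.

Request:
carry_out(
  commands=[
    [0,0,0,0],
    [0,0,-0.3,0],
    [0,0,-0.4,0],
    [0,0,-0.4,0],
    [0,0,-0.4,0],
    [0,0,-0.3,0],
    [0,0,0,0],
  ],
  fingers=0.9,
)

```text
time_s: 16.7
tool_pos: [0.505, -0.057, 0.3042]
orientation: [0.001, 0.625, 0.781, 0.001]
ft_force: [0.6, 0.1, -0.2]
width: 0.0796
grasp_force: 0.0
```

Request:
carry_out(
  commands=[
    [0,0,0,0],
    [0,0,0,0],
    [0,0,0,0],
    [0,0,0,0],
    [0,0,0,0],
    [0,0,0,0],
    [0,0,0,0],
    [0,0,0,0],
  ],
  fingers=0,
)

```text
time_s: 17.5
tool_pos: [0.5041, -0.0568, 0.3023]
orientation: [-0.0, 0.625, 0.781, -0.0]
ft_force: [0.1, -0.2, -0.5]
width: 0.0175
grasp_force: 0.0
```

Request:
carry_out(
  commands=[
    [0,0,0.15,0],
    [0,0,0.15,0],
    [0,0,0.15,0],
    [0,0,0,0],
    [0,0,0,0],
  ],
)

```text
time_s: 18.0
tool_pos: [0.504, -0.0569, 0.2841]
orientation: [-0.0, 0.625, 0.781, -0.0]
ft_force: [1.1, 0.4, 0.8]
width: 0.0004
grasp_force: 0.0
```

Request:
carry_out(
  commands=[
    [0,0,0.05,0],
    [0,0,0.05,0],
    [0,0,0,0],
  ],
)

```text
time_s: 18.3
tool_pos: [0.504, -0.0568, 0.2801]
orientation: [-0.0, 0.625, 0.781, -0.0]
ft_force: [-0.3, 0.2, -0.2]
width: 0.0001
grasp_force: 0.0
```

Request:
carry_out(
  commands=[
    [0,0,0.025,0],
    [0,0,0.025,0],
    [0,0,0,0],
  ],
)

```text
time_s: 18.6
tool_pos: [0.504, -0.0568, 0.2782]
orientation: [-0.0, 0.625, 0.781, -0.0]
ft_force: [0.3, 0.3, -0.8]
width: 0.0006
grasp_force: 0.0
```

Request:
carry_out(
  commands=[
    [0,0,0.025,0],
    [0,0,0,0],
  ],
)

```text
time_s: 18.8
tool_pos: [0.504, -0.0568, 0.2772]
orientation: [-0.0, 0.625, 0.781, -0.0]
ft_force: [0.3, -0.1, 0.2]
width: 0.0005
grasp_force: 0.0
```

Request:
carry_out(
  commands=[
    [0,0,0.025,0],
    [0,0,0,0],
  ],
)

```text
time_s: 19.0
tool_pos: [0.504, -0.0568, 0.2762]
orientation: [-0.0, 0.625, 0.781, -0.0]
ft_force: [-0.1, -0.2, 0.0]
width: 0.0003
grasp_force: 0.0
```

Request:
carry_out(
  commands=[
    [0,0,0.02,0],
    [0,0,0,0],
  ],
)

```text
time_s: 19.2
tool_pos: [0.504, -0.0568, 0.2754]
orientation: [-0.0, 0.625, 0.781, -0.0]
ft_force: [0.1, -0.3, -0.6]
width: 0.0005
grasp_force: 0.0
```

Request:
carry_out(
  commands=[
    [0,0,0.02,0],
    [0,0,0,0],
  ],
)

```text
time_s: 19.4
tool_pos: [0.504, -0.0568, 0.2746]
orientation: [-0.0, 0.625, 0.781, -0.0]
ft_force: [0.4, -0.2, -0.3]
width: 0.0004
grasp_force: 0.0
```

Request:
carry_out(
  commands=[
    [0,0,0.02,0],
    [0,0,0,0],
  ],
)

```text
time_s: 19.6
tool_pos: [0.504, -0.0569, 0.2738]
orientation: [-0.0, 0.625, 0.781, -0.0]
ft_force: [-0.1, -0.1, -0.7]
width: 0.0007
grasp_force: 0.0
```

Request:
carry_out(
  commands=[
    [0,0,0.02,0],
    [0,0,0,0],
  ],
)

```text
time_s: 19.8
tool_pos: [0.504, -0.0568, 0.273]
orientation: [-0.0, 0.625, 0.781, -0.0]
ft_force: [-0.5, 0.1, 0.1]
width: 0.0004
grasp_force: 0.0
```

Request:
carry_out(
  commands=[
    [0,0,0.02,0],
    [0,0,0,0],
  ],
)

```text
time_s: 20.0
tool_pos: [0.504, -0.0568, 0.2722]
orientation: [-0.0, 0.625, 0.781, -0.0]
ft_force: [-0.4, -0.0, -0.5]
width: 0.0004
grasp_force: 0.0
```

Request:
carry_out(
  commands=[
    [0,0,0.02,0],
    [0,0,0,0],
  ],
)

```text
time_s: 20.2
tool_pos: [0.504, -0.0568, 0.2714]
orientation: [-0.0, 0.625, 0.781, -0.0]
ft_force: [0.5, 1.1, -0.2]
width: 0.0006
grasp_force: 0.0
```

Request:
carry_out(
  commands=[
    [0,0,0.02,0],
    [0,0,0,0],
  ],
)

```text
time_s: 20.4
tool_pos: [0.504, -0.0568, 0.2706]
orientation: [-0.0, 0.625, 0.781, -0.0]
ft_force: [0.5, -1.2, 0.1]
width: 0.0004
grasp_force: 0.0
```

Request:
carry_out(
  commands=[
    [0,0,0.015,0],
    [0,0,0,0],
  ],
)

```text
time_s: 20.6
tool_pos: [0.504, -0.0569, 0.2701]
orientation: [-0.0, 0.625, 0.781, -0.0]
ft_force: [-0.1, -0.1, -0.1]
width: 0.0002
grasp_force: 0.0
```

Request:
carry_out(
  commands=[
    [0,0,0.015,0],
    [0,0,0,0],
  ],
)

```text
time_s: 20.8
tool_pos: [0.504, -0.0568, 0.2694]
orientation: [-0.0, 0.625, 0.781, -0.0]
ft_force: [-0.0, -0.7, 0.4]
width: 0.0005
grasp_force: 0.0
```

Request:
carry_out(
  commands=[
    [0,0,0.015,0],
    [0,0,0,0],
  ],
)

```text
time_s: 21.0
tool_pos: [0.504, -0.0568, 0.2689]
orientation: [-0.0, 0.625, 0.781, -0.0]
ft_force: [0.4, -0.1, -0.2]
width: 0.0005
grasp_force: 0.0
```

Request:
carry_out(
  commands=[
    [0,0,0.015,0],
    [0,0,0,0],
  ],
)

```text
time_s: 21.2
tool_pos: [0.504, -0.0568, 0.2683]
orientation: [-0.0, 0.625, 0.781, -0.0]
ft_force: [0.1, -0.3, 0.7]
width: 0.0003
grasp_force: 0.0
```

Request:
carry_out(
  commands=[
    [0,0,0.015,0],
    [0,0,0,0],
  ],
)

```text
time_s: 21.4
tool_pos: [0.504, -0.0568, 0.2677]
orientation: [-0.0, 0.625, 0.781, -0.0]
ft_force: [-0.2, -0.1, 0.3]
width: 0.0004
grasp_force: 0.0
```

Request:
carry_out(
  commands=[
    [0,0,0.015,0],
    [0,0,0,0],
  ],
)

```text
time_s: 21.6
tool_pos: [0.504, -0.0568, 0.2671]
orientation: [-0.0, 0.625, 0.781, -0.0]
ft_force: [-0.0, 0.2, 0.2]
width: 0.0002
grasp_force: 0.0
```

Request:
carry_out(
  commands=[
    [0,0,0.015,0],
    [0,0,0,0],
  ],
)

```text
time_s: 21.8
tool_pos: [0.5041, -0.0568, 0.2665]
orientation: [-0.0, 0.625, 0.781, -0.0]
ft_force: [-0.4, -1.1, 0.2]
width: 0.0004
grasp_force: 0.0
```

Request:
carry_out(
  commands=[
    [0,0,0.015,0],
    [0,0,0,0],
  ],
)

```text
time_s: 22.0
tool_pos: [0.5041, -0.0568, 0.2661]
orientation: [0.0, 0.625, 0.781, 0.0]
ft_force: [-0.6, 0.5, 3.3]
width: 0.0003
grasp_force: 1.3
```

Request:
carry_out(
  commands=[
    [0,0,0.015,0],
    [0,0,0,0],
  ],
)

```text
time_s: 22.2
tool_pos: [0.5041, -0.0569, 0.2658]
orientation: [-0.0, 0.625, 0.781, 0.0]
ft_force: [-3.4, 0.5, 7.3]
width: 0.0002
grasp_force: 3.4
```

Request:
carry_out(
  commands=[
    [0,0,0.01,0],
    [0,0,0,0],
    [0,0,0,0],
  ],
)

```text
time_s: 22.5
tool_pos: [0.5041, -0.0569, 0.2657]
orientation: [-0.0, 0.625, 0.781, 0.0]
ft_force: [-3.7, 0.7, 8.8]
width: 0.0005
grasp_force: 4.7
```

Request:
carry_out(
  commands=[
    [0,-0.01,0.008,0],
    [0,0,0,0],
    [0,0,0,0],
    [0,0,0,0],
  ],
)

```text
time_s: 22.9
tool_pos: [0.5041, -0.0569, 0.2656]
orientation: [0.0, 0.625, 0.781, 0.001]
ft_force: [-3.2, 0.5, 10.6]
width: 0.0004
grasp_force: 5.2
```

Holding about 10.6 N. I'll dwell briefly, then retreat.

Request:
carry_out(
  commands=[
    [0,0,0,0],
    [0,0,0,0],
    [0,0,0,0],
    [0,0,0,0],
    [0,0,0,0],
    [0,0,0,0],
    [0,0,0,0],
    [0,0,0,0],
  ],
)

```text
time_s: 23.7
tool_pos: [0.5041, -0.0569, 0.2657]
orientation: [0.0, 0.625, 0.781, 0.001]
ft_force: [-2.2, 1.2, 10.2]
width: 0.0006
grasp_force: 5.2
```

Request:
carry_out(
  commands=[
    [0,0,-0.03,0],
    [0,0,-0.05,0],
    [0,0,-0.3,0],
    [0,0,-0.6,0],
    [0,0,-0.8,0],
    [0.8,0,-0.8,0],
    [0.9,0,0,0],
    [0.9,0,0,0],
    [0.9,0,0,0],
    [0.9,0,0,0],
    [0.9,0,0,0],
    [0.9,0,0,0],
    [0.5,0,0,0],
    [0,0,0,0],
    [0,0,0,0],
  ],
)

```text
time_s: 25.2
tool_pos: [0.4453, 0.2039, 0.3682]
orientation: [0.0, 0.625, 0.781, -0.0]
ft_force: [0.4, -0.2, 0.1]
width: 0.0006
grasp_force: 0.0
```

Run:
```python
from h import *
s=state();print(s["time_s"],s["tool_pos"],s["ft_force"])
a=snapshot("side")[160:290,240:390,::-1];b=snapshot("top")[170:270,260:400,::-1]
a=cv2.resize(a,(390,338),interpolation=2);b=cv2.resize(b,(400,286),interpolation=2);b=cv2.copyMakeBorder(b,0,52,0,0,cv2.BORDER_CONSTANT)
cv2.imwrite("pics/end.png",np.hstack([a,b]))
```

```text
25.2 [0.44528844 0.20391861 0.368172  ] [ 0.38359966 -0.24119114  0.08699406]
```

View pics/end.png

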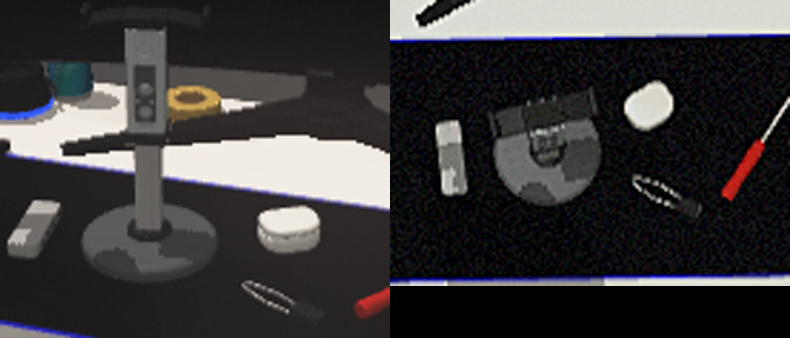

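The stand is upright and in place, the riser is raised with the pin showing in the upper strip hole, and the other things haven't moved.

```bash
python3 -c "
from workcell import *
print(sign_off())"
```

```text
the job is handed in; nothing more can be done
None
```

The riser now sits one hole higher, about 36–40 mm up: it came to a hard stop there, held a push of about 10 N on the saddle for about a second, and the hand is clear; pull peaked at a measured 11.4 N (the foot lifts at about 16 N), and the job was handed in at about 25 s of the 72 s allowed.

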